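# Weigh the square sample carrier on the spring balance

## Robot

A 6-joint arm with a two-finger parallel gripper is mounted at the origin on the work surface. World frame = base frame: x ahead of the robot, y to its left, z up, the work surface at z = 0. Lengths are in m, angles in rad, forces in N, time in s.
With the tool pointing down it reaches from about 0.225 to 0.725 m from the base axis. Payload 3.1 kg.
Tool frame: the origin (TCP) lies midway between the tips of the shut fingers; the grasp point (between the pads) lies behind it (r.pinch_z is the x of the grasp point in the tool frame, in m); x points along the fingers, z is the direction in which the jaws open and shut, and the axes are right-handed (so a half turn about x gives the same grasp; the last joint's range is limited). The gripper opens to 85 mm and grips with 20 to 120 N. Pads are 22 mm wide; open, the fingers measure 114 mm over their backs; the gripper's body (76 mm by 85 mm) begins 54 mm behind the grasp point. The pads swing forward as they close: fully open they stand 13 mm farther back than shut.
Start: joints at [-1.416, 0.048, 0.099, 1.622, 0, 1.443], TCP at [0.146, -0.504, 0.208] pointing down, gripper open.
Joint ranges: [-2.91, 2.91], [-0.99, 1.94], [-1.21, 1.42], [-2.12, 2.29], [-1.49, 1.47], [-3.14, 3.14]. Speed limits (rad/s): [2.79, 2.79, 3.14, 3.14, 3.14, 3.14].

## Interface

Orientations are given as [roll, pitch, yaw] about the fixed x, y, z axes, in that order (R = Rz(yaw) Ry(pitch) Rx(roll)).
In Python, from workcell import r gives the robot as it stands.
- The arm moves only by the shell command python3 -m creep 'ROWS' [FORCE]. ROWS is JSON, a list of rows, each an object with "fingers": the opening, from 0 (shut) to 1 (fully open); "translation": the shift along the world's x, y, z in cm, a list of three; "spin": the turn about the world's z in degrees. A call has 1 to 5 rows; each row is the pose to reach, as a shift and turn from the pose measured when the call began; what a row does not reach only later rows make up. A row lasts 1/12 s, in which the tool goes at most 41.7 mm and 7.16 degrees, less where a joint would pass 70% of its speed; a pose out of reach is approached as far as the arm can. A call with a gripper value outside its range is refused whole. The fingers move at their own pace and stop on an object; FORCE is the grip in N (left out, the last holds). Time passes only in rows, so rows that repeat a pose let the fingers close. It gives the time, the measured TCP pose, the force and the opening at its end, in the units of the state.
- r.state(): the state, without advancing time (a new reading comes with each control period).
- r.snapshot(name): name is "side" or "top" or "wrist"; returns a dict with "color" (384x512x3 uint8, red, green, blue), "depth" (384x512 float32, m along the optical axis (not along the pixel's ray), 0 where there is no reading), "intrinsics" (3x3 intrinsics, pixels), "R" (3x3) and "t" (3): a world point X has camera coordinates R X + t; the wrist camera has in their place "hand_eye" (4x4, takes a point from camera to tool coordinates, whose origin is the TCP and whose axes are the tool frame's). Camera axes: x right, y down, z forward; pixel columns grow to the right and rows downward; lengths in m; the calibration is good to about 2 mm. A picture is of the moment at which its call begins: read the wrist's pose just before it.
- r.close_job(): hands the job in, once; it reports no verdict.
The state is a dict: "time_s": time; "qpos": joint angles; "joint_velocities": joint speeds; "joint_torque": joint torques, N m; "position": TCP position; "tool_rot": TCP orientation; "contact_force": force on the tool from outside, world axes, zero at the start; "wrist_torque": the same for the moment, N m; "grip_width": finger opening in m.
Only numpy, scipy, OpenCV 4.12 (cv2) and the standard library are available. Lean on these libraries where they do the work, as an engineer would, in place of code of your own. Each camera call takes 0.05 s, during which the arm holds its last target. There are 200 camera calls.

## Task

Weigh the square-tray sample carrier: hang it by its crossbar on the hook of the spring balance and ease it down until the balance carries the whole weight, so that the hook never jerks or bounces when you let go. Leave it hanging freely with the pointer at rest, and leave the round carrier and everything else on the bench where it is.

Things in the scene. Friction and masses are not known exactly. Their poses are not given: they have to be found in the camera images.
- square_carrier: The steel carrier to weigh: open square tray 86 x 86 mm, 22 mm high, four fixed slugs in it (tops at 29 mm). From its middle rise two upright flat bars joined on top by a round crossbar. Origin under the tray's centre, on the bench; z up, x roughly away from the robot (within 0.3 rad). Mass unknown, 0.22 to 0.72 kg; centre of mass low, in the tray.
- square_grip (a point): Midway between the square carrier's two uprights, 88 mm above its underside, 22 mm below the crossbar's centre line; axes as the carrier. Each upright is 14 mm along x by 4 mm along y; outer faces 44 mm apart along y: pinch both here across those faces. The 36 mm between them stays open for the hook.
- square_bar (a point): Middle of the square carrier's crossbar, on its centre line, 110 mm above the underside. The bar is 6 mm thick and runs along the carrier's y.
- hook_seat (a point): Point on the balance's hook where a seated crossbar's centre line lies; 223 mm above the bench unloaded. x is level, pointing away from the robot to the stand's base; the hook is a C of 6 mm wire in the x-z plane, open to -x. Its V bottom (wire centre) is 8 mm below this point and its back 40 mm to +x. Bring the bar in from -x at least 15 mm above this point, on until over it, then lower.
- hook_tip (a point): Tip of the hook (centre of its 6 mm wire), 16 mm to -x of hook_seat and 6 mm above it; the wire's top is 9 mm above hook_seat. Axes as hook_seat.
- stand: Bench stand of the balance; origin on the bench straight under the hook, axes as hook_seat. Base 15 mm thick or less, more than 75 mm to +x of the hook, rod 150 mm to +x and 80 mm to +y. The case (34 mm along x, 74 along y) hangs straight above the hook from 325 mm to 490 mm above the bench, so a gripper pointing straight down does not fit: lean it back towards -x by 30 to 45 degrees.
- balance (a joint): How far hook and pointer are pulled down, in m: 0 unloaded, 0.10 at the end stop. Spring 90 N/m (11 mm per 100 g; the carrier settles at 24 to 79 mm), lightly damped. Let go of a load that it does not yet wholly carry, or that is held below its rest level, and the hook jerks: faster than 0.10 m/s, up or down, is too fast, also while lowering.
- round_carrier: The other steel carrier, not to be touched: same frame, crossbar and slugs, but a round tray 90 mm across. Origin under the tray's centre, on the bench. The two carriers change places.
- petri_dish: Bystander: flat closed dish 72 mm across, 16 mm high, origin under its centre.
- sample_vial: Bystander: small glass vial 24 mm across, 45 mm high, origin under its centre.
- reagent_bottle: Bystander: amber bottle 72 mm across, 150 mm high, origin under its centre.
- beaker: Bystander: glass beaker 70 mm across, 90 mm high, origin under its centre.
- tip_box: Bystander: closed plastic box 85 x 120 mm, 55 mm high, origin under its centre.
- steel_block: Bystander: steel block 70 x 50 mm, 30 mm high, origin under its centre.
- spatula: Bystander: flat steel spatula 160 mm long lying on the bench, origin under its middle.

How it is judged:
On the way, in this order (a step that is already met when the one before it is completed fails the run):
1. the square carrier is lifted clear of the bench, not yet on the hook (height (world z) of square_bar above 0.16 m and distance between square_bar and hook_seat above 0.03 m), for 0.1 s.
2. its crossbar lies in the hook and the hook begins to take its weight while the carrier is still held (distance between square_bar and hook_seat below 0.018 m and value of joint balance above 0.01 m and contact force between the fingers and square_carrier above 1 N), for 0.1 s.
At the end, for the whole second after the job is handed in: The square carrier hangs by its crossbar in the hook (bar centre within 18 mm of the seat, carrier within 0.25 rad of upright and clear of the bench), the hook is pulled down more than 20 mm and moves slower than 0.02 m/s, the carrier slower than 0.05 m/s, and nothing else holds it (distance between square_bar and hook_seat below 0.018 m and value of joint balance above 0.02 m and height (world z) of square_bar above 0.13 m and angle between square_bar's own z axis and vertical below 0.25 rad and velocity of joint balance between -0.02 and 0.02 m/s and linear speed of square_carrier below 0.05 m/s); the robot touches nothing.
It fails at once if the hook jerks or bounces (faster than 0.10 m/s) (velocity of joint balance above 0.1 m/s or velocity of joint balance below -0.1 m/s).
It fails at once if the round carrier is disturbed (moved more than 25 mm) (distance of round_carrier from where it was at the start of the episode above 0.025 m).
It fails at once if a bystander is disturbed (moved more than 25 mm) (distance of any of petri_dish, sample_vial, reagent_bottle, beaker, tip_box, steel_block, spatula from where it was at the start of the episode above 0.025 m).
It also fails if it takes over 61 s, if anything falls off the work surface, if the arm or the gripper's body presses on something with over 40 N, if the wrist force passes 120 N, or if a joint passes its speed limit or range.

## Working session

There is one attempt and no reset: what is moved stays moved. The work goes in short steps, Python scripts to look and compute and a shell command to move; the robot and the scene stay as the last step left them, time stands still between calls to the robot, and variables do not carry over. Pictures are saved under pics/ and viewed, about 8 in all and at most 12, crops included, and the job is handed in when it is done.

```bash
ls; mkdir -p pics; cat > h.py <<'E'
import numpy as np, cv2
from workcell import r
def save(n,name):
    s=r.snapshot(n); np.savez(f'pics/{name}.npz',**s); cv2.imwrite(f'pics/{name}.png',s['color'][...,::-1]); return s
def world(s,u,v,z=None):
    """ray-plane z, or depth if z None"""
    K,R,t=s['intrinsics'],s['R'],s['t']; d=np.linalg.inv(K)@[u,v,1]
    c=-R.T@t; w=R.T@d
    return c+w*((z-c[2])/w[2] if z is not None else s['depth'][int(v),int(u)])
E
python3 - <<'E'
from h import *
print(r.state(), r.pinch_z)
a=save('top','top0'); b=save('side','side0')
cv2.imwrite('pics/both0.png',cv2.resize(np.vstack([a['color'],b['color']])[...,::-1],(800,1200))[:600]) 
for s in(a,b): print(s['intrinsics'],s['R'].round(3),(-s['R'].T@s['t']).round(3))
E
```

```text
pics
{'time_s': 0.0, 'qpos': array([-1.41584398e+00,  4.87126579e-02,  9.75502750e-02,  1.62199351e+00,
       -2.87122422e-06,  1.44300839e+00]), 'joint_velocities': array([-0.00069079, -0.00104808,  0.0009923 ,  0.00152315,  0.0011034 ,
       -0.00109673]), 'joint_torque': array([ 7.01644285e-05, -3.38783491e+01,  3.20015502e+01,  2.03434291e-02,
       -8.25660572e-05,  3.24310754e-06]), 'position': array([ 0.14635621, -0.5034805 ,  0.2072132 ]), 'tool_rot': array([3.01502156, 1.56843676, 1.72696552]), 'contact_force': array([-0.24168706,  0.25352036,  0.18244535]), 'wrist_torque': array([-0.04097653, -0.0312627 , -0.02872628]), 'grip_width': 0.08537462560886423} -0.0187
[[349.67377983   0.         255.5561964 ]
 [  0.         349.67377983 192.11891321]
 [  0.           0.           1.        ]] [[-0.025 -1.    -0.019]
 [-0.99   0.027 -0.136]
 [ 0.136  0.015 -0.991]] [ 0.398 -0.013  1.307]
[[498.14788219   0.         258.229762  ]
 [  0.         498.14788219 187.56651251]
 [  0.           0.           1.        ]] [[-0.991 -0.135  0.017]
 [-0.102  0.656 -0.748]
 [ 0.09  -0.743 -0.664]] [0.418 1.082 1.106]
```

View pics/top0.png

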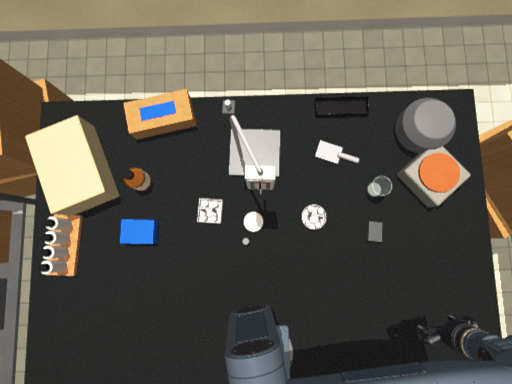

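View pics/side0.png

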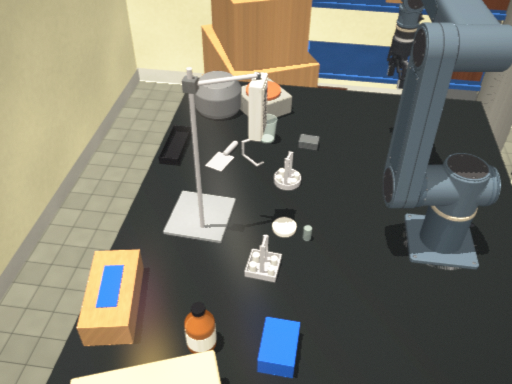

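```bash
python3 - <<'E'
from h import *
a=np.load('pics/top0.npz');b=np.load('pics/side0.npz')
A=cv2.resize(a['color'][160:260,180:340],(800,500),interpolation=2)
cv2.imwrite('pics/topz.png',A[...,::-1])
B=cv2.resize(b['color'][70:290,215:315],(364,800),interpolation=2)
B1=cv2.resize(b['color'][65:190,225:305],(384,600),interpolation=2); B2=cv2.resize(b['color'][220:290,230:300],(400,400),interpolation=2)
C=np.zeros((600,790,3),np.uint8);C[:,:384]=B1;C[:400,390:]=B2
cv2.imwrite('pics/sidez.png',C[...,::-1])
for n,u,v,z in [('sq tray',210,211,.022),('round',315,217,.022),('dish',253,221,.016),('vial',246,241,.045)]: print(n,world(a,u,v,z).round(3))
E
```

```text
sq tray [0.509 0.177 0.022]
round [ 0.476 -0.208  0.022]
dish [0.468 0.019 0.016]
vial [0.396 0.045 0.045]
```

View pics/topz.png

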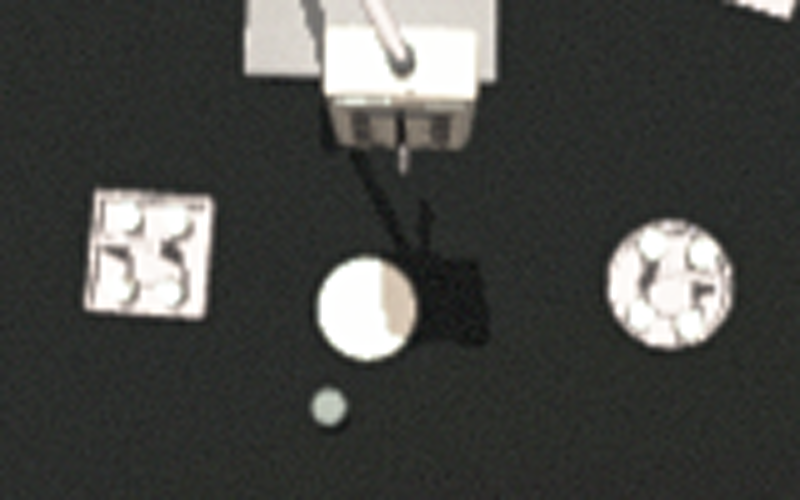

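View pics/sidez.png

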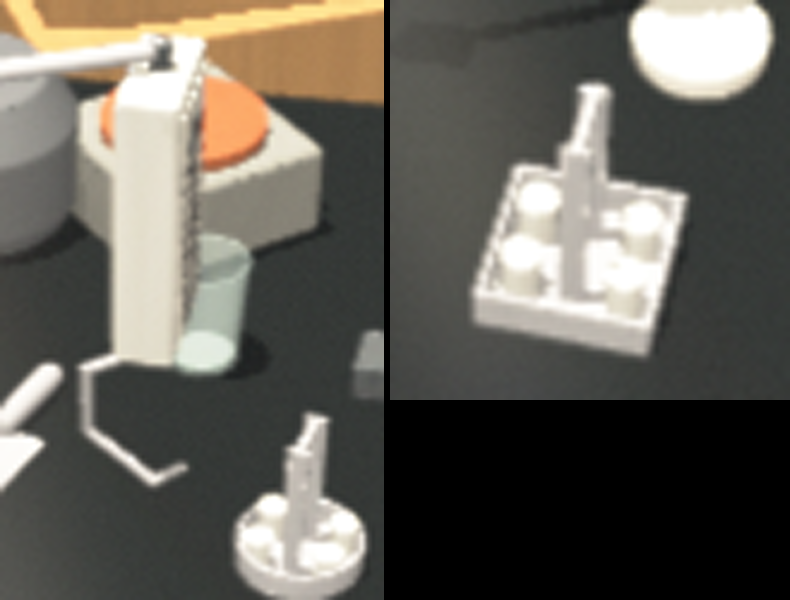

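```bash
python3 - <<'E'
from h import *
a=np.load('pics/top0.npz');b=np.load('pics/side0.npz')
T=lambda u,v:(180+(u+.5)/5-.5,160+(v+.5)/5-.5)
S=lambda u,v:(225+(u+.5)/4.8-.5,65+(v+.5)/4.8-.5)
S2=lambda u,v:(230+(u-390+.5)/5.714-.5,220+(v+.5)/5.714-.5)
c=np.array([world(a,*T(*p),.022) for p in[(97,188),(215,197),(208,320),(85,312)]])
print(c.round(3),c.mean(0).round(4)); d=c[0]+c[1]-c[2]-c[3]; e=c[0]+c[3]-c[1]-c[2]
print('yaw',np.arctan2(d[1],d[0]),np.arctan2(-e[0],e[1]))
c2=np.array([world(b,*S2(*p),.022) for p in[(516,165),(686,195),(648,330),(475,295)]]);print('side tray',c2.mean(0).round(4))
print('bar',world(b,*S2(586,122),.112).round(4))
print('stand edge',world(a,*T(245,77),.015),world(a,*T(497,82),.015))
print('case bottom front',world(a,*T(345,148),.325),world(a,*T(465,150),.325))
P=lambda s:s['intrinsics']@np.c_[s['R'],s['t']]
x=cv2.triangulatePoints(P(a),P(b),np.array(T(404,168)),np.array(S(183,467)));print('tip',(x[:3]/x[3]).ravel())
print('tip top',world(a,*T(404,168),.229),'tip side',world(b,*S(183,467),.229),'V',world(b,*S(155,482),.215))
E
```

```text
[[0.561 0.218 0.022]
 [0.552 0.13  0.022]
 [0.461 0.136 0.022]
 [0.469 0.227 0.022]] [0.5108 0.1775 0.022 ]
yaw -0.08409484895922512 -0.09687783324068747
side tray [0.5087 0.181  0.022 ]
bar [0.5085 0.1819 0.112 ]
stand edge [0.64287373 0.10693368 0.015     ] [ 0.63367875 -0.08213709  0.015     ]
case bottom front [0.54145534 0.02202445 0.325     ] [ 0.53842551 -0.04598114  0.325     ]
tip [ 0.54016046 -0.01101404  0.22698838]
tip top [ 0.54193541 -0.01101068  0.229     ] tip side [ 0.53887415 -0.00834909  0.229     ] V [ 0.55534951 -0.00911807  0.215     ]
```

```bash
cat >> h.py <<'E'
from scipy.spatial.transform import Rotation as Ro
def rep():
    s=r.state(); M=Ro.from_euler('xyz',s['tool_rot']).as_matrix(); p=s['position']; x=M[:,0]
    g=p+M@[r.pinch_z,0,0]
    print('t',round(s['time_s'],2),'tcp',p.round(4),'grasp',g.round(4),'lean',np.degrees(np.arccos(-x[2])).round(1),'leanaz',np.degrees(np.arctan2(x[1],x[0])).round(1),'jaw',M[:,2].round(3),'F',s['contact_force'].round(2),'w',s['grip_width'].round(4)); print(' q',s['qpos'].round(2)); return s,M,g
E
python3 -c "
from h import *;rep()"
python3 -m creep '[{"fingers":1,"translation":[1,-4,0],"spin":0},{"fingers":1,"translation":[2,-8,0],"spin":0},{"fingers":1,"translation":[3,-12,0],"spin":0},{"fingers":1,"translation":[4,-16,0],"spin":0},{"fingers":1,"translation":[5,-20,0],"spin":0}]'
python3 -c "
from h import *;rep()"
```

```text
time_s: 0.52
position: [0.1952, -0.6988, 0.2062]
tool_rot: [3.002, 1.568, 1.714]
contact_force: [0.5, -1.7, 0.1]
grip_width: 0.0854Traceback (most recent call last):
  File "<string>", line 2, in <module>
    from h import *;rep()
                    ~~~^^
  File "h.py", line 14, in rep
    print('t',round(s['time_s'],2),'tcp',p.round(4),'grasp',g.round(4),'lean',np.degrees(np.arccos(-x[2])).round(1),'leanaz',np.degrees(np.arctan2(x[1],x[0])).round(1),'jaw',M[:,2].round(3),'F',s['contact_force'].round(2),'w',s['grip_width'].round(4)); print(' q',s['qpos'].round(2)); return s,M,g
                                                                                                                                                                                                                                  ^^^^^^^^^^^^^^^^^^^^^
AttributeError: 'float' object has no attribute 'round'
Traceback (most recent call last):
  File "h.py", line 14, in rep
    print('t',round(s['time_s'],2),'tcp',p.round(4),'grasp',g.round(4),'lean',np.degrees(np.arccos(-x[2])).round(1),'leanaz',np.degrees(np.arctan2(x[1],x[0])).round(1),'jaw',M[:,2].round(3),'F',s['contact_force'].round(2),'w',s['grip_width'].round(4)); print(' q',s['qpos'].round(2)); return s,M,g
                                                                                                                                                                                                                                  ^^^^^^^^^^^^^^^^^^^^^
AttributeError: 'float' object has no attribute 'round'
```

Now push beyond reach to see whether the arm gives up orientation (the only route to a lean, since rows carry no tilt).

```bash
sed -i "s/s\['grip_width'\].round(4)/round(float(s['grip_width']),4)/" h.py
python3 -m creep '[{"fingers":1,"translation":[1,-4,0],"spin":0},{"fingers":1,"translation":[2,-8,0],"spin":0},{"fingers":1,"translation":[3,-12,0],"spin":0},{"fingers":1,"translation":[4,-16,0],"spin":0}]'
python3 -c "
from h import *;rep()"
```

```text
time_s: 0.85
position: [0.2134, -0.7754, 0.1729]
tool_rot: [0.099, 1.559, -1.19]
contact_force: [0.4, -3.6, -5.1]
grip_width: 0.0856
t 0.85 tcp [ 0.2134 -0.7754  0.1729] grasp [ 0.2133 -0.7752  0.1916] lean 0.7 leanaz -68.2 jaw [ 0.279 -0.96   0.012] F [ 0.37 -3.61 -5.08] w 0.0856
 q [-1.39  1.04  1.42  1.93  0.    1.47]
```

```bash

python3 -m creep '[{"fingers":1,"translation":[1,-4,4],"spin":0},{"fingers":1,"translation":[2,-8,8],"spin":0},{"fingers":1,"translation":[3,-12,12],"spin":0},{"fingers":1,"translation":[4,-16,16],"spin":0}]'
python3 -c "
from h import *;rep()"
```

```text
time_s: 1.18
position: [0.2114, -0.7759, 0.2164]
tool_rot: [-0.021, 1.509, -1.309]
contact_force: [0.5, -0.7, 0.0]
grip_width: 0.0855
t 1.18 tcp [ 0.2114 -0.7759  0.2164] grasp [ 0.2111 -0.7748  0.235 ] lean 3.5 leanaz -75.0 jaw [ 0.278 -0.958  0.062] F [ 0.46 -0.75  0.04] w 0.0855
 q [-1.39  0.99  1.42  1.94  0.    1.47]
```

```bash

python3 -m creep '[{"fingers":1,"translation":[1,-4,1],"spin":0},{"fingers":1,"translation":[2,-8,2],"spin":0},{"fingers":1,"translation":[3,-12,3],"spin":0},{"fingers":1,"translation":[4,-16,4],"spin":0},{"fingers":1,"translation":[5,-20,5],"spin":0}]'
python3 -c "
from h import *;rep()"
python3 -m creep '[{"fingers":1,"translation":[5,-20,20],"spin":0},{"fingers":1,"translation":[10,-40,40],"spin":0},{"fingers":1,"translation":[10,-40,40],"spin":0},{"fingers":1,"translation":[10,-40,40],"spin":0},{"fingers":1,"translation":[10,-40,40],"spin":0}]'
python3 -c "
from h import *;rep()"
```

```text
time_s: 1.6
position: [0.2179, -0.8096, 0.1945]
tool_rot: [-0.032, 1.462, -1.32]
contact_force: [-0.1, -0.3, 0.2]
grip_width: 0.0855
t 1.6 tcp [ 0.2179 -0.8096  0.1945] grasp [ 0.2174 -0.8077  0.2131] lean 6.2 leanaz -75.7 jaw [ 0.277 -0.955  0.109] F [-0.05 -0.26  0.18] w 0.0855
 q [-1.39  1.02  1.42  1.86  0.01  1.47]
time_s: 2.02
position: [0.2146, -0.806, 0.2421]
tool_rot: [-0.037, 1.415, -1.326]
contact_force: [0.6, -0.3, 0.2]
grip_width: 0.0857
t 2.02 tcp [ 0.2146 -0.806   0.2421] grasp [ 0.2139 -0.8032  0.2606] lean 8.9 leanaz -76.0 jaw [ 0.276 -0.949  0.155] F [ 0.58 -0.34  0.18] w 0.0857
 q [-1.4   0.96  1.42  1.87  0.01  1.46]
```

```bash

python3 -m creep '[{"fingers":1,"translation":[-1,4,0],"spin":7},{"fingers":1,"translation":[-2,8,0],"spin":14},{"fingers":1,"translation":[-3,12,0],"spin":21},{"fingers":1,"translation":[-4,16,0],"spin":28},{"fingers":1,"translation":[-4,16,0],"spin":35}]'
python3 -m creep '[{"fingers":1,"translation":[0,0,0],"spin":7},{"fingers":1,"translation":[0,0,0],"spin":14},{"fingers":1,"translation":[0,0,0],"spin":21},{"fingers":1,"translation":[0,0,0],"spin":28},{"fingers":1,"translation":[0,0,0],"spin":35}]'
python3 -m creep '[{"fingers":1,"translation":[0,0,0],"spin":7},{"fingers":1,"translation":[0,0,0],"spin":14},{"fingers":1,"translation":[0,0,0],"spin":21},{"fingers":1,"translation":[0,0,0],"spin":28},{"fingers":1,"translation":[0,0,0],"spin":35}]'
python3 -m creep '[{"fingers":1,"translation":[0,0,0],"spin":7},{"fingers":1,"translation":[0,0,0],"spin":14},{"fingers":1,"translation":[0,0,0],"spin":21},{"fingers":1,"translation":[0,0,0],"spin":28},{"fingers":1,"translation":[0,0,0],"spin":35}]'
python3 -m creep '[{"fingers":1,"translation":[0,0,0],"spin":7},{"fingers":1,"translation":[0,0,0],"spin":14},{"fingers":1,"translation":[0,0,0],"spin":21},{"fingers":1,"translation":[0,0,0],"spin":28},{"fingers":1,"translation":[0,0,0],"spin":35}]'
python3 -c "
from h import *;rep()"
```

```text
time_s: 2.43
position: [0.181, -0.6722, 0.2441]
tool_rot: [-0.048, 1.413, -0.893]
contact_force: [-0.8, -1.0, 1.0]
grip_width: 0.0853
time_s: 2.85
position: [0.1808, -0.6721, 0.2463]
tool_rot: [-0.064, 1.411, -0.293]
contact_force: [-0.7, -0.0, -0.5]
grip_width: 0.0854
time_s: 3.27
position: [0.1805, -0.6723, 0.248]
tool_rot: [-0.08, 1.412, 0.309]
contact_force: [-0.0, 0.1, -0.3]
grip_width: 0.0851
time_s: 3.68
position: [0.1802, -0.6726, 0.2496]
tool_rot: [-0.091, 1.414, 0.914]
contact_force: [0.2, 0.5, -0.5]
grip_width: 0.0851
time_s: 4.1
position: [0.1793, -0.6693, 0.2453]
tool_rot: [-0.09, 1.412, 1.532]
contact_force: [0.3, -0.9, -0.4]
grip_width: 0.0854
t 4.1 tcp [ 0.1793 -0.6693  0.2453] grasp [ 0.1791 -0.6722  0.2638] lean 9.1 leanaz 87.8 jaw [-0.051  0.986  0.158] F [ 0.31 -0.91 -0.41] w 0.0854
 q [-1.42  0.96  1.42  2.19  0.03 -1.47]
```

```bash

python3 -m creep '[{"fingers":1,"translation":[1,-4,0],"spin":7},{"fingers":1,"translation":[2,-8,0],"spin":14},{"fingers":1,"translation":[4,-16,4],"spin":17}]'
python3 -c "
from h import *;rep()"
python3 -m creep '[{"fingers":1,"translation":[1,-4,2],"spin":0},{"fingers":1,"translation":[2,-8,4],"spin":0}]'
python3 -c "
from h import *;rep()"
python3 -m creep '[{"fingers":1,"translation":[1,-4,2],"spin":0},{"fingers":1,"translation":[2,-8,4],"spin":0}]'
python3 -c "
from h import *;rep()"
```

```text
time_s: 4.35
position: [0.1863, -0.6987, 0.2156]
tool_rot: [-0.086, 1.449, 1.839]
contact_force: [0.4, 0.3, -1.1]
grip_width: 0.0856
t 4.35 tcp [ 0.1863 -0.6987  0.2156] grasp [ 0.1869 -0.7009  0.2342] lean 7.0 leanaz 105.3 jaw [-0.344  0.931  0.121] F [ 0.44  0.34 -1.14] w 0.0856
 q [-1.4   0.99  1.42  2.12 -0.01 -1.75]
time_s: 4.52
position: [0.1896, -0.7139, 0.2182]
tool_rot: [-0.069, 1.489, 1.855]
contact_force: [0.6, 0.2, 0.7]
grip_width: 0.0853
t 4.52 tcp [ 0.1896 -0.7139  0.2182] grasp [ 0.19   -0.7153  0.2368] lean 4.7 leanaz 106.3 jaw [-0.346  0.935  0.082] F [0.59 0.25 0.67] w 0.0853
 q [-1.4   0.99  1.42  2.08 -0.01 -1.75]
time_s: 4.68
position: [0.1926, -0.7295, 0.2217]
tool_rot: [-0.016, 1.53, 1.909]
contact_force: [-0.6, 0.6, 1.2]
grip_width: 0.0852
t 4.68 tcp [ 0.1926 -0.7295  0.2217] grasp [ 0.1929 -0.7302  0.2404] lean 2.4 leanaz 109.4 jaw [-0.346  0.937  0.041] F [-0.6   0.6   1.17] w 0.0852
 q [-1.4   0.98  1.42  2.05 -0.01 -1.75]
```

```bash

python3 -m creep '[{"fingers":1,"translation":[1,-4,2],"spin":0},{"fingers":1,"translation":[2,-8,4],"spin":0}]'
python3 -m creep '[{"fingers":1,"translation":[-1,4,0],"spin":-7},{"fingers":1,"translation":[-1,4,0],"spin":-14},{"fingers":1,"translation":[-1,4,0],"spin":-21},{"fingers":1,"translation":[-1,4,0],"spin":-28},{"fingers":1,"translation":[-1,4,0],"spin":-35}]'
python3 -m creep '[{"fingers":1,"translation":[0,0,0],"spin":-7},{"fingers":1,"translation":[0,0,0],"spin":-14},{"fingers":1,"translation":[0,0,0],"spin":-21},{"fingers":1,"translation":[0,0,0],"spin":-28},{"fingers":1,"translation":[0,0,0],"spin":-35}]'
python3 -m creep '[{"fingers":1,"translation":[0,0,0],"spin":-7},{"fingers":1,"translation":[0,0,0],"spin":-14},{"fingers":1,"translation":[0,0,0],"spin":-21},{"fingers":1,"translation":[0,0,0],"spin":-28},{"fingers":1,"translation":[0,0,0],"spin":-30}]'
python3 -c "
from h import *;rep()"
python3 -m creep '[{"fingers":1,"translation":[0.7,-4,2],"spin":0},{"fingers":1,"translation":[1.4,-8,4],"spin":0},{"fingers":1,"translation":[2.1,-12,6],"spin":0}]'
python3 -c "
from h import *;rep()"
python3 -m creep '[{"fingers":1,"translation":[0.7,-4,2],"spin":0},{"fingers":1,"translation":[1.4,-8,4],"spin":0}]'
python3 -c "
from h import *;rep()"
python3 -m creep '[{"fingers":1,"translation":[0.7,-4,2],"spin":0}]'
python3 -c "
from h import *;rep()"
python3 -m creep '[{"fingers":1,"translation":[0.7,-4,2],"spin":0}]'
python3 -c "
from h import *;rep()"
```

```text
time_s: 4.85
position: [0.1957, -0.7458, 0.2253]
tool_rot: [1.65, 1.566, -2.71]
contact_force: [-0.2, 0.2, -0.6]
grip_width: 0.0853
time_s: 5.27
position: [0.1852, -0.7038, 0.2254]
tool_rot: [1.182, 1.565, 2.597]
contact_force: [0.2, 0.1, 0.3]
grip_width: 0.0853
time_s: 5.68
position: [0.185, -0.7037, 0.2263]
tool_rot: [1.209, 1.565, 2.006]
contact_force: [-0.0, -0.8, -1.0]
grip_width: 0.0854
time_s: 6.1
position: [0.1848, -0.7036, 0.2272]
tool_rot: [1.189, 1.566, 1.458]
contact_force: [-0.4, 0.1, -0.1]
grip_width: 0.0858
t 6.1 tcp [ 0.1848 -0.7036  0.2272] grasp [ 0.1847 -0.7037  0.2459] lean 0.3 leanaz 83.5 jaw [0.964 0.266 0.002] F [-0.41  0.07 -0.12] w 0.0858
 q [-1.41  0.69  0.95  1.84  0.   -0.1 ]
time_s: 6.35
position: [0.1722, -0.6719, 0.2565]
tool_rot: [1.369, 1.439, 1.64]
contact_force: [-0.7, -3.0, -17.3]
grip_width: 0.0854
t 6.35 tcp [ 0.1722 -0.6719  0.2565] grasp [ 0.1724 -0.6744  0.2751] lean 7.6 leanaz 93.9 jaw [0.964 0.265 0.026] F [ -0.69  -2.99 -17.3 ] w 0.0854
 q [-1.42  0.92  1.37  2.16  0.01 -0.12]
time_s: 6.52
position: [0.1551, -0.6231, 0.3055]
tool_rot: [1.37
[... 186 characters left out ...]
 0.96 -2.48 -0.82] w 0.0852
 q [-1.44  0.88  1.42  2.29  0.01 -0.14]
time_s: 6.6
position: [0.1532, -0.6212, 0.3147]
tool_rot: [1.345, 1.4, 1.613]
contact_force: [-0.5, 0.4, 1.8]
grip_width: 0.0856
t 6.6 tcp [ 0.1532 -0.6212  0.3147] grasp [ 0.1533 -0.6243  0.3331] lean 9.8 leanaz 92.4 jaw [0.964 0.261 0.038] F [-0.47  0.39  1.78] w 0.0856
 q [-1.44  0.87  1.42  2.3   0.01 -0.14]
time_s: 6.68
position: [0.151, -0.6207, 0.3207]
tool_rot: [1.319, 1.408, 1.586]
contact_force: [-0.8, 0.1, -0.4]
grip_width: 0.0853
t 6.68 tcp [ 0.151  -0.6207  0.3207] grasp [ 0.151  -0.6237  0.3391] lean 9.3 leanaz 90.9 jaw [0.965 0.261 0.04 ] F [-0.84  0.09 -0.4 ] w 0.0853
 q [-1.45  0.86  1.42  2.29  0.02 -0.14]
```

```bash

python3 -m creep '[{"fingers":1,"translation":[0.7,-3,-3],"spin":0},{"fingers":1,"translation":[1.4,-6,-6],"spin":0},{"fingers":1,"translation":[2.1,-9,-9],"spin":0}]'
python3 -c "
from h import *;rep()"
python3 -m creep '[{"fingers":1,"translation":[0.7,-4,0],"spin":-1},{"fingers":1,"translation":[1.4,-8,0],"spin":-2},{"fingers":1,"translation":[2.1,-12,0],"spin":-3}]'
python3 -c "
from h import *;rep()"
python3 -m creep '[{"fingers":1,"translation":[0.7,-4,1],"spin":0},{"fingers":1,"translation":[1.4,-8,2],"spin":0},{"fingers":1,"translation":[2.1,-12,3],"spin":0}]'
python3 -c "
from h import *;rep()"
```

```text
time_s: 6.93
position: [0.1643, -0.6764, 0.2488]
tool_rot: [1.296, 1.427, 1.563]
contact_force: [0.3, -1.0, 0.6]
grip_width: 0.0851
t 6.93 tcp [ 0.1643 -0.6764  0.2488] grasp [ 0.1643 -0.6791  0.2673] lean 8.2 leanaz 89.6 jaw [0.964 0.261 0.039] F [ 0.25 -0.99  0.61] w 0.0851
 q [-1.44  0.95  1.42  2.18  0.02 -0.14]
time_s: 7.18
position: [0.1686, -0.7122, 0.2177]
tool_rot: [1.198, 1.465, 1.411]
contact_force: [0.4, 0.3, 1.3]
grip_width: 0.0854
t 7.18 tcp [ 0.1686 -0.7122  0.2177] grasp [ 0.1683 -0.7141  0.2363] lean 6.1 leanaz 80.8 jaw [0.977 0.209 0.038] F [0.35 0.3  1.26] w 0.0854
 q [-1.44  0.99  1.42  2.1   0.03 -0.09]
time_s: 7.43
position: [0.1708, -0.7375, 0.2054]
tool_rot: [0.976, 1.503, 1.188]
contact_force: [-0.2, -0.6, -0.1]
grip_width: 0.0856
t 7.43 tcp [ 0.1708 -0.7375  0.2054] grasp [ 0.1704 -0.7387  0.224 ] lean 3.9 leanaz 68.1 jaw [0.977 0.209 0.038] F [-0.21 -0.61 -0.05] w 0.0856
 q [-1.45  1.    1.42  2.04  0.03 -0.09]
```

```bash

python3 -m creep '[{"fingers":1,"translation":[0.5,-4,2],"spin":0},{"fingers":1,"translation":[1,-8,4],"spin":0}]'
python3 -m creep '[{"fingers":1,"translation":[0.5,-4,2],"spin":0},{"fingers":1,"translation":[1,-8,4],"spin":0}]'
python3 -m creep '[{"fingers":1,"translation":[0.5,-4,2],"spin":0},{"fingers":1,"translation":[1,-8,4],"spin":0}]' >/dev/null
python3 -m creep '[{"fingers":1,"translation":[0.5,-4,2],"spin":0},{"fingers":1,"translation":[1,-8,4],"spin":0}]' >/dev/null
python3 -c "
from h import *;rep()"
python3 -m creep '[{"fingers":1,"translation":[0.5,-4,2],"spin":0}]' >/dev/null
python3 -m creep '[{"fingers":1,"translation":[0.5,-4,2],"spin":0}]' >/dev/null
python3 -c "
from h import *;rep()"
python3 -m creep '[{"fingers":1,"translation":[0,-4,4],"spin":0},{"fingers":1,"translation":[0,-8,8],"spin":0}]' >/dev/null
python3 -c "
from h import *;rep()"
```

```text
time_s: 7.6
position: [0.1692, -0.7541, 0.2107]
tool_rot: [0.343, 1.532, 0.555]
contact_force: [0.1, 0.4, -0.5]
grip_width: 0.0855
time_s: 7.77
position: [0.1678, -0.7713, 0.2165]
tool_rot: [-0.715, 1.524, -0.505]
contact_force: [0.2, 1.3, 0.5]
grip_width: 0.0852
t 8.1 tcp [ 0.1662 -0.807   0.2273] grasp [ 0.1652 -0.8049  0.2459] lean 7.0 leanaz -62.9 jaw [0.977 0.209 0.032] F [ 0.54 -0.02  0.14] w 0.0858
 q [-1.47  0.98  1.42  1.9   0.04 -0.1 ]
t 8.27 tcp [ 0.1667 -0.8332  0.2352] grasp [ 0.1655 -0.83    0.2536] lean 10.5 leanaz -68.8 jaw [0.978 0.208 0.03 ] F [ 0.51 -0.81  0.15] w 0.0853
 q [-1.47  0.97  1.42  1.84  0.05 -0.1 ]
t 8.43 tcp [ 0.1591 -0.8412  0.2593] grasp [ 0.1578 -0.8373  0.2775] lean 12.9 leanaz -71.2 jaw [0.978 0.208 0.027] F [-1.42  0.69  0.36] w 0.0851
 q [-1.48  0.95  1.42  1.82  0.05 -0.11]
```

```bash

python3 -m creep '[{"fingers":1,"translation":[0.6,-4,2],"spin":0}]' >/dev/null
python3 -m creep '[{"fingers":1,"translation":[0.6,-4,2],"spin":0}]' >/dev/null
python3 -m creep '[{"fingers":1,"translation":[0.6,-4,2],"spin":0}]' >/dev/null
python3 -m creep '[{"fingers":1,"translation":[0.6,-4,2],"spin":0}]' >/dev/null
python3 -m creep '[{"fingers":1,"translation":[0.6,-4,2],"spin":0}]' >/dev/null
python3 -m creep '[{"fingers":1,"translation":[0.6,-4,2],"spin":0}]' >/dev/null
python3 -c "
from h import *;rep()"
python3 -m creep '[{"fingers":1,"translation":[0.6,-4,2],"spin":0}]' >/dev/null
python3 -m creep '[{"fingers":1,"translation":[0.6,-4,2],"spin":0}]' >/dev/null
python3 -m creep '[{"fingers":1,"translation":[0.6,-4,2],"spin":0}]' >/dev/null
python3 -m creep '[{"fingers":1,"translation":[0.6,-4,2],"spin":0}]' >/dev/null
python3 -m creep '[{"fingers":1,"translation":[0.6,-4,2],"spin":0}]' >/dev/null
python3 -m creep '[{"fingers":1,"translation":[0.6,-4,2],"spin":0}]' >/dev/null
python3 -c "
from h import *;rep()"
```

```text
t 8.93 tcp [ 0.1661 -0.9245  0.2946] grasp [ 0.1643 -0.917   0.3116] lean 24.5 leanaz -76.4 jaw [0.979 0.202 0.016] F [0.64 0.07 0.54] w 0.0854
 q [-1.49  0.94  1.42  1.63  0.06 -0.1 ]
t 9.43 tcp [ 0.1749 -1.0097  0.3319] grasp [ 0.1727 -0.9989  0.347 ] lean 36.1 leanaz -78.3 jaw [0.981 0.195 0.005] F [0.51 0.94 0.86] w 0.0854
 q [-1.49  0.95  1.42  1.41  0.07 -0.09]
```

```bash

python3 -m creep '[{"fingers":1,"translation":[0.6,-4,2],"spin":0}]' >/dev/null
python3 -m creep '[{"fingers":1,"translation":[0.6,-4,2],"spin":0}]' >/dev/null
python3 -m creep '[{"fingers":1,"translation":[0.6,-4,2],"spin":0}]' >/dev/null
python3 -c "
from h import *;rep()"
python3 -m creep '[{"fingers":1,"translation":[0.5,4,0],"spin":3},{"fingers":1,"translation":[1,8,0],"spin":6},{"fingers":1,"translation":[1.5,12,0],"spin":9},{"fingers":1,"translation":[2,16,0],"spin":12},{"fingers":1,"translation":[2.5,20,0],"spin":15}]'
python3 -m creep '[{"fingers":1,"translation":[0.5,4,0],"spin":3},{"fingers":1,"translation":[1,8,0],"spin":6},{"fingers":1,"translation":[1.5,12,0],"spin":9},{"fingers":1,"translation":[2,16,0],"spin":12},{"fingers":1,"translation":[2.5,20,0],"spin":15}]'
python3 -m creep '[{"fingers":1,"translation":[2.5,3.2,0],"spin":3},{"fingers":1,"translation":[5,6.4,0],"spin":6},{"fingers":1,"translation":[7.5,9.6,0],"spin":9},{"fingers":1,"translation":[10,12.8,0],"spin":12},{"fingers":1,"translation":[12.5,16,0],"spin":15}]'
python3 -c "
from h import *;rep()"
```

```text
t 9.68 tcp [ 0.1792 -1.0507  0.3518] grasp [ 0.1768 -1.0385  0.3657] lean 41.9 leanaz -79.0 jaw [0.982 0.191 0.001] F [-0.09  0.19  0.08] w 0.0856
 q [-1.49  0.96  1.42  1.3   0.07 -0.08]
time_s: 10.1
position: [0.1964, -0.9033, 0.3537]
tool_rot: [-1.571, 0.838, -1.115]
contact_force: [0.3, -0.3, 1.2]
grip_width: 0.0857
time_s: 10.52
position: [0.2212, -0.7006, 0.3558]
tool_rot: [-1.573, 0.836, -0.854]
contact_force: [-0.2, -0.1, 0.9]
grip_width: 0.0859
time_s: 10.93
position: [0.3464, -0.5386, 0.3581]
tool_rot: [-1.576, 0.835, -0.593]
contact_force: [1.7, -0.2, -0.0]
grip_width: 0.0856
t 10.93 tcp [ 0.3464 -0.5386  0.3581] grasp [ 0.336  -0.5316  0.372 ] lean 42.2 leanaz -34.0 jaw [ 0.555  0.832 -0.004] F [ 1.73 -0.17 -0.02] w 0.0856
 q [-1.36 -0.31 -0.14  1.17  0.48 -0.62]
```

```bash

python3 -m creep '[{"fingers":1,"translation":[0,4,0],"spin":2},{"fingers":1,"translation":[0,8,0],"spin":4},{"fingers":1,"translation":[0,12,0],"spin":6},{"fingers":1,"translation":[0,16,0],"spin":8},{"fingers":1,"translation":[0,20,0],"spin":10}]'
python3 -m creep '[{"fingers":1,"translation":[0,4,0],"spin":2},{"fingers":1,"translation":[0,8,0],"spin":4},{"fingers":1,"translation":[0,12,0],"spin":6},{"fingers":1,"translation":[0,16,0],"spin":8},{"fingers":1,"translation":[0,20,0],"spin":10}]'
python3 -m creep '[{"fingers":1,"translation":[0,4,0],"spin":2},{"fingers":1,"translation":[0,8,0],"spin":4},{"fingers":1,"translation":[0,12,0],"spin":6},{"fingers":1,"translation":[0,16,0],"spin":8},{"fingers":1,"translation":[0,20,0],"spin":9}]'
python3 -m creep '[{"fingers":1,"translation":[1.5,3.5,-2],"spin":0},{"fingers":1,"translation":[3,7,-4],"spin":0},{"fingers":1,"translation":[4.5,10.5,-6],"spin":0},{"fingers":1,"translation":[4.5,10.5,-8],"spin":0},{"fingers":1,"translation":[4.5,10.5,-8],"spin":0}]'
python3 - <<'E'
from h import *
s,M,g=rep(); w=save('wrist','w1'); np.savez('pics/w1pose.npz',M=M,p=s['position'])
K=w['intrinsics']; H=np.linalg.inv(w['hand_eye'])
for X in [(.51,.18,.11),(.51,.18,0),(.512,.202,.11),(.508,.158,.11)]:
    c=H@np.r_[M.T@(np.array(X)-s['position']),1]; u=K@c[:3]; print(X,(u[:2]/u[2]).round(1))
E
```

```text
time_s: 11.35
position: [0.3459, -0.3361, 0.3597]
tool_rot: [-1.58, 0.833, -0.419]
contact_force: [-0.1, -0.1, -0.4]
grip_width: 0.0855
time_s: 11.77
position: [0.3516, -0.146, 0.366]
tool_rot: [-1.558, 0.856, -0.222]
contact_force: [1.0, 0.7, -0.2]
grip_width: 0.0855
time_s: 12.18
position: [0.3802, 0.0073, 0.3883]
tool_rot: [-1.561, 0.88, -0.074]
contact_force: [0.9, -0.3, -0.1]
grip_width: 0.0852
time_s: 12.6
position: [0.4212, 0.1163, 0.2965]
tool_rot: [-1.568, 0.896, -0.07]
contact_force: [-0.7, -0.7, -3.3]
grip_width: 0.0858
t 12.6 tcp [0.4212 0.1163 0.2965] grasp [0.4096 0.1171 0.3111] lean 38.7 leanaz -4.0 jaw [0.072 0.997 0.002] F [-0.73 -0.68 -3.26] w 0.0858
 q [ 0.28 -0.89 -0.56  1.25 -0.22  0.28]
(0.51, 0.18, 0.11) [312.5 125.3]
(0.51, 0.18, 0) [304.   75.4]
(0.512, 0.202, 0.11) [329.8 125.5]
(0.508, 0.158, 0.11) [295.2 125.1]
```

View pics/w1.png

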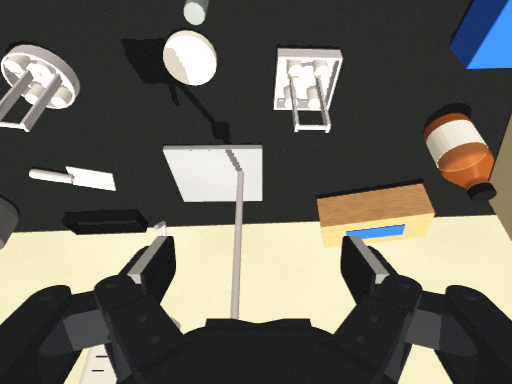

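```bash

python3 -m creep '[{"fingers":1,"translation":[2.5,2,-2],"spin":0},{"fingers":1,"translation":[5,4,-4],"spin":0},{"fingers":1,"translation":[7.5,6.3,-6],"spin":-1},{"fingers":1,"translation":[10,6.3,-9],"spin":-1},{"fingers":1,"translation":[10,6.3,-12],"spin":-1}]'
python3 -m creep '[{"fingers":1,"translation":[0,0,-2],"spin":0},{"fingers":1,"translation":[0,0,-2],"spin":0}]'
python3 - <<'E'
from h import *
s,M,g=rep(); print((np.array([.511,.180,.084])-g).round(4)*100)
E
```

```text
time_s: 13.07
position: [0.5275, 0.1774, 0.1869]
tool_rot: [-1.561, 0.881, -0.088]
contact_force: [-1.0, -0.3, 0.1]
grip_width: 0.0856
time_s: 13.23
position: [0.5265, 0.1747, 0.1637]
tool_rot: [-1.565, 0.886, -0.094]
contact_force: [-1.6, 0.4, -0.3]
grip_width: 0.0852
t 13.23 tcp [0.5265 0.1747 0.1637] grasp [0.5148 0.1758 0.1782] lean 39.2 leanaz -5.4 jaw [0.098 0.995 0.003] F [-1.57  0.36 -0.35] w 0.0852
 q [ 0.37 -0.56 -0.68  0.83 -0.29  0.38]
[-0.38  0.42 -9.42]
```

```bash

python3 -m creep '[{"fingers":1,"translation":[-0.3,0.4,-2.5],"spin":0},{"fingers":1,"translation":[-0.4,0.4,-5],"spin":0},{"fingers":1,"translation":[-0.4,0.4,-7.5],"spin":0},{"fingers":1,"translation":[-0.4,0.4,-9.3],"spin":0},{"fingers":1,"translation":[-0.4,0.4,-9.3],"spin":0}]'
python3 - <<'E'
from h import *
s,M,g=rep(); print((np.array([.511,.180,.084])-g).round(4)*100); w=save('wrist','w2')
E
```

```text
time_s: 13.65
position: [0.5217, 0.1768, 0.0695]
tool_rot: [-1.568, 0.889, -0.098]
contact_force: [-0.5, 0.3, -1.6]
grip_width: 0.0857
t 13.65 tcp [0.5217 0.1768 0.0695] grasp [0.51  0.178 0.084] lean 39.1 leanaz -5.6 jaw [0.1   0.995 0.002] F [-0.46  0.25 -1.6 ] w 0.0857
 q [ 0.39 -0.51 -0.84  0.63 -0.3   0.39]
[0.1 0.2 0. ]
```

View pics/w2.png

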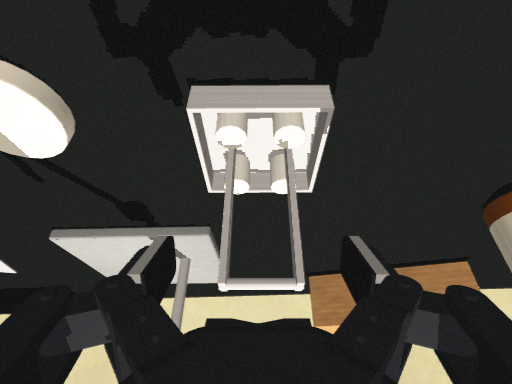

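```bash
python3 - <<'E'
from h import *
s,M,g=rep(); w=np.load('pics/w2.npz'); K=w['intrinsics']
for u,v in [(232,284),(262,284),(290,284)]:
    d=np.median(w['depth'][v-1:v+2,u-1:u+2]); c=np.linalg.inv(K)@[u,v,1]*d
    print(s['position']+M@(w['hand_eye']@np.r_[c,1])[:3])
E
python3 -m creep '[{"fingers":0.3,"translation":[0,0.2,0],"spin":0},{"fingers":0.3,"translation":[0,0.2,0],"spin":0},{"fingers":0.3,"translation":[0,0.2,0],"spin":0},{"fingers":0.3,"translation":[0,0.2,0],"spin":0},{"fingers":0.3,"translation":[0,0.2,0],"spin":0}]' 80
python3 -c "
from h import *;rep()"
```

```text
t 13.7 tcp [0.5232 0.1775 0.0722] grasp [0.5114 0.1786 0.0867] lean 39.3 leanaz -5.5 jaw [0.1   0.995 0.003] F [-0.18  0.29  0.71] w 0.0857
 q [ 0.39 -0.51 -0.83  0.63 -0.3   0.39]
[0.50862806 0.16504507 0.11426867]
[0.51027687 0.18038954 0.11430572]
[0.51147659 0.19472683 0.11443851]
time_s: 14.12
position: [0.5254, 0.1793, 0.0767]
tool_rot: [-1.564, 0.879, -0.097]
contact_force: [-4.5, -2.4, 6.9]
grip_width: 0.0415
t 14.12 tcp [0.5254 0.1793 0.0767] grasp [0.5135 0.1805 0.0911] lean 39.6 leanaz -5.6 jaw [0.102 0.995 0.004] F [-4.51 -2.42  6.86] w 0.0415
 q [ 0.39 -0.51 -0.83  0.63 -0.3   0.39]
```

```bash

python3 -m creep '[{"fingers":0.3,"translation":[0,0,1],"spin":0},{"fingers":0.3,"translation":[0,0,3],"spin":0},{"fingers":0.3,"translation":[0,0,5],"spin":0},{"fingers":0.3,"translation":[0,0,7.5],"spin":0},{"fingers":0.3,"translation":[0,0,10],"spin":0}]' 100
python3 -m creep '[{"fingers":0.3,"translation":[-1,0,1.5],"spin":0},{"fingers":0.3,"translation":[-2,0,3],"spin":0},{"fingers":0.3,"translation":[-3.5,-1,4.5],"spin":0},{"fingers":0.3,"translation":[-5,-2,5],"spin":0},{"fingers":0.3,"translation":[-5,-2,5],"spin":0}]'
python3 - <<'E'
from h import *
s,M,g=rep(); w=save('wrist','w3'); np.savez('pics/w3pose.npz',M=M,p=s['position']); save('side','side3')
E
```

```text
time_s: 14.53
position: [0.5227, 0.1789, 0.1737]
tool_rot: [-1.568, 0.887, -0.099]
contact_force: [1.7, -0.2, -5.5]
grip_width: 0.0409
time_s: 14.95
position: [0.4702, 0.158, 0.2243]
tool_rot: [-1.57, 0.889, -0.1]
contact_force: [-0.0, 1.0, -6.3]
grip_width: 0.0408
t 14.95 tcp [0.4702 0.158  0.2243] grasp [0.4585 0.1592 0.2388] lean 39.0 leanaz -5.7 jaw [0.1   0.995 0.001] F [-0.03  0.98 -6.26] w 0.0408
 q [ 0.39 -0.73 -0.64  1.04 -0.3   0.4 ]
```

View pics/w3.png

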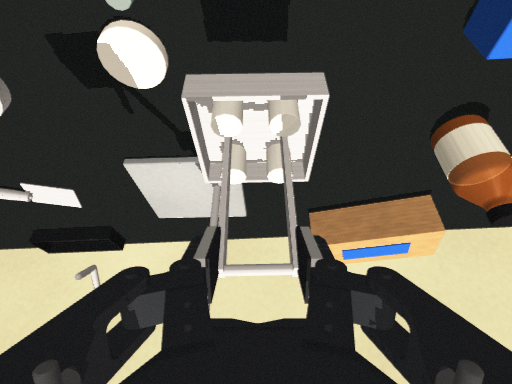

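```bash
cat >> h.py <<'E'
def cloud(w,M,p):
    K=w['intrinsics'];v,u=np.mgrid[:384,:512];d=w['depth'];m=d>0
    c=np.linalg.inv(K)@np.array([u[m]*d[m],v[m]*d[m],d[m]]); H=w['hand_eye']
    return (M@(H[:3,:3]@c+H[:3,3:])+p[:,None]).T,u[m],v[m]
E
python3 - <<'E'
from h import *
w=np.load('pics/w3.npz');q=np.load('pics/w3pose.npz');X,u,v=cloud(w,q['M'],q['p'])
b=X[(u>228)&(u<290)&(v>267)&(v<273)]; b=b[b[:,2]>.2]; print('bar',len(b),np.median(b,0),b.min(0),b.max(0))
for a0,a1 in [(228,238),(280,290)]: print(np.median(X[(u>a0)&(u<a1)&(v>268)&(v<272)],0))
m=(u>60)&(u<115)&(v>255)&(v<300)&(X[:,0]<.65)&(X[:,2]>.15);h=X[m];print(len(h));o=np.argsort(h[:,0]);
for i in o[::max(1,len(o)//25)]: print(u[m][i],v[m][i],h[i].round(4))
E
```

```text
bar 303 [0.45524484 0.15973711 0.25980409] [0.45231099 0.14393304 0.25848041] [0.45792331 0.17534954 0.26149041]
[0.45367475 0.14613443 0.25985562]
[0.45671115 0.17321152 0.25978466]
717
87 299 [0.3987 0.1105 0.2867]
81 298 [0.3998 0.1075 0.2861]
106 298 [0.4002 0.1158 0.2862]
104 299 [0.4005 0.115  0.2864]
92 292 [0.401  0.1098 0.284 ]
99 294 [0.4013 0.1122 0.2846]
91 293 [0.4015 0.1091 0.2841]
92 293 [0.4018 0.1093 0.284 ]
112 295 [0.4023 0.1162 0.2847]
110 292 [0.4027 0.1149 0.2837]
103 289 [0.403  0.1119 0.2825]
107 288 [0.4035 0.1129 0.2821]
100 287 [0.404  0.1099 0.2815]
103 284 [0.4047 0.1102 0.2803]
111 282 [0.4054 0.1124 0.2795]
110 282 [0.4065 0.1113 0.2791]
114 275 [0.408  0.1111 0.2761]
77 275 [ 0.5421 -0.0113  0.2284]
83 270 [ 0.5454 -0.0099  0.2228]
88 270 [ 0.5491 -0.0079  0.2216]
89 267 [ 0.5536 -0.0114  0.2171]
95 265 [ 0.5579 -0.0091  0.2137]
93 276 [ 0.5624 -0.0107  0.2228]
93 278 [ 0.565  -0.0119  0.2239]
97 281 [ 0.5687 -0.0094  0.2258]
97 285 [ 0.5718 -0.0103  0.2287]
```

```bash

python3 -m creep '[{"fingers":0.3,"translation":[0,-1,0],"spin":0},{"fingers":0.3,"translation":[0,-3,0],"spin":1},{"fingers":0.3,"translation":[0,-5,0],"spin":1},{"fingers":0.3,"translation":[0,-7,0],"spin":2},{"fingers":0.3,"translation":[0,-9,0],"spin":3}]'
python3 -m creep '[{"fingers":0.3,"translation":[0,-2,0],"spin":0},{"fingers":0.3,"translation":[0,-4,0],"spin":0},{"fingers":0.3,"translation":[1,-6,-0.5],"spin":0},{"fingers":0.3,"translation":[2,-7.5,-1],"spin":0},{"fingers":0.3,"translation":[3,-8,-1.3],"spin":0}]'
python3 - <<'E'
from h import *
s,M,g=rep(); w=save('wrist','w4'); X,u,v=cloud(w,M,s['position'])
m=(abs(X-g-[-.003,0,.021])<[.012,.013,.008]).all(1);b=X[m];print('bar surf',len(b),np.median(b,0).round(4),np.median(b,0)-g)
s,M,g=rep()
m=(abs(X-[.55,-.01,.22])<[.02,.02,.02]).all(1);h=X[m];o=np.argsort(h[:,0]);print(len(h),h[o[::max(1,len(o)//12)]].round(4))
E
```

```text
time_s: 15.47
position: [0.4707, 0.0687, 0.2198]
tool_rot: [-1.569, 0.894, -0.044]
contact_force: [0.3, 0.2, -5.8]
grip_width: 0.0406
time_s: 15.88
position: [0.4999, -0.0144, 0.2037]
tool_rot: [-1.571, 0.899, -0.051]
contact_force: [-0.6, 0.2, -6.1]
grip_width: 0.0408
t 15.88 tcp [ 0.4999 -0.0144  0.2037] grasp [ 0.4882 -0.0138  0.2183] lean 38.5 leanaz -3.0 jaw [ 0.051  0.999 -0.   ] F [-0.58  0.19 -6.11] w 0.0408
 q [-0.25 -0.83 -0.73  1.01  0.12 -0.15]
bar surf 580 [ 0.4854 -0.014   0.2392] [-0.00288195 -0.00013891  0.02084865]
t 15.93 tcp [ 0.5008 -0.0143  0.2028] grasp [ 0.4892 -0.0137  0.2174] lean 38.5 leanaz -2.9 jaw [0.051 0.999 0.   ] F [-0.31 -0.94 -6.42] w 0.041
 q [-0.24 -0.83 -0.73  1.01  0.12 -0.15]
141 [[ 0.5393 -0.0117  0.2302]
 [ 0.5406 -0.0111  0.2305]
 [ 0.5413 -0.0103  0.2275]
 [ 0.5416 -0.0097  0.2309]
 [ 0.5424 -0.0083  0.2293]
 [ 0.543  -0.0133  0.2304]
 [ 0.5436 -0.0111  0.2253]
 [ 0.5458 -0.0104  0.2231]
 [ 0.5478 -0.0126  0.2217]
 [ 0.5505 -0.0089  0.2209]
 [ 0.5672 -0.0125  0.2264]
 [ 0.5686 -0.0134  0.2275]
 [ 0.5695 -0.0134  0.2288]]
```

View pics/w4.png

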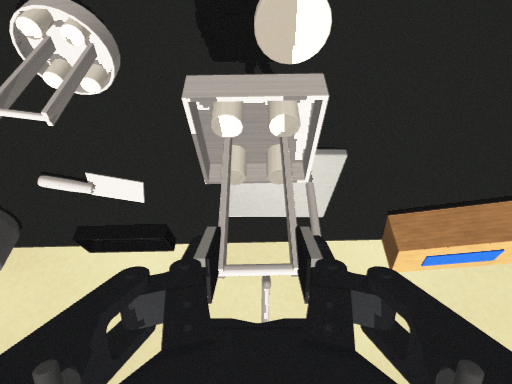

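```bash

python3 -m creep '[{"fingers":0.3,"translation":[0,0,0.7],"spin":0},{"fingers":0.3,"translation":[0,0.2,1.3],"spin":0},{"fingers":0.3,"translation":[1,0.2,1.3],"spin":0},{"fingers":0.3,"translation":[2.2,0.2,1.3],"spin":0},{"fingers":0.3,"translation":[2.2,0.2,1.3],"spin":0}]'
python3 - <<'E'
from h import *
s,M,g=rep();b=g+[-.003,0,.018];print('bar',b,'to go',(np.array([.557,-.011,.243])-b).round(4)*100)
E
```

```text
time_s: 16.35
position: [0.5243, -0.0113, 0.2176]
tool_rot: [-1.571, 0.897, -0.049]
contact_force: [0.2, 0.5, -5.6]
grip_width: 0.0406
t 16.35 tcp [ 0.5243 -0.0113  0.2176] grasp [ 0.5126 -0.0108  0.2322] lean 38.6 leanaz -2.8 jaw [ 0.049  0.999 -0.   ] F [ 0.19  0.46 -5.63] w 0.0406
 q [-0.22 -0.75 -0.67  0.98  0.11 -0.13]
bar [ 0.50964373 -0.01075011  0.25016169] to go [ 4.74 -0.02 -0.72]
```

```bash

python3 -m creep '[{"fingers":0.3,"translation":[0.8,0,-0.2],"spin":0},{"fingers":0.3,"translation":[1.8,0,-0.4],"spin":0},{"fingers":0.3,"translation":[2.8,0,-0.5],"spin":0},{"fingers":0.3,"translation":[3.6,0,-0.5],"spin":0},{"fingers":0.3,"translation":[3.6,0,-0.5],"spin":0}]'
python3 - <<'E'
from h import *
s,M,g=rep();b=g+[-.003,0,.018];print('bar',b,'to go',(np.array([.557,-.011,.243])-b).round(4)*100)
w=save('side','side5');C=cv2.resize(w['color'][60:210,190:340],(600,600),interpolation=2);cv2.imwrite('pics/side5z.png',C[...,::-1])
E
```

```text
time_s: 16.77
position: [0.5607, -0.0103, 0.2128]
tool_rot: [-1.571, 0.897, -0.047]
contact_force: [-0.4, 0.3, -5.8]
grip_width: 0.0406
t 16.77 tcp [ 0.5607 -0.0103  0.2128] grasp [ 0.549  -0.0098  0.2274] lean 38.6 leanaz -2.7 jaw [ 0.047  0.999 -0.   ] F [-0.44  0.31 -5.84] w 0.0406
 q [-0.19 -0.64 -0.62  0.92  0.09 -0.11]
bar [ 0.54604406 -0.00977052  0.245446  ] to go [ 1.1  -0.12 -0.24]
```

View pics/side5z.png

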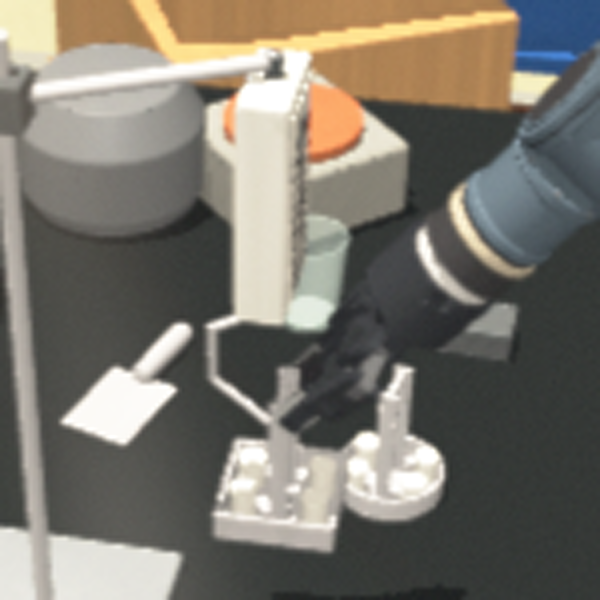

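```bash

python3 -m creep '[{"fingers":0.3,"translation":[0.5,0,-0.2],"spin":0},{"fingers":0.3,"translation":[1,0,-0.4],"spin":0},{"fingers":0.3,"translation":[1,0,-0.7],"spin":0},{"fingers":0.3,"translation":[1,0,-1],"spin":0},{"fingers":0.3,"translation":[1,0,-1.3],"spin":0}]'
python3 -m creep '[{"fingers":0.3,"translation":[0,0,-0.3],"spin":0},{"fingers":0.3,"translation":[0,0,-0.6],"spin":0},{"fingers":0.3,"translation":[0,0,-0.9],"spin":0},{"fingers":0.3,"translation":[0,0,-1.2],"spin":0}]'
python3 - <<'E'
from h import *
s,M,g=rep();b=g+[-.003,0,.018];print('bar',b)
w=save('side','side6');C=cv2.resize(w['color'][110:200,210:300],(600,600),interpolation=2);cv2.imwrite('pics/side6z.png',C[...,::-1])
E
```

```text
time_s: 17.23
position: [0.5696, -0.0103, 0.1988]
tool_rot: [-1.571, 0.899, -0.047]
contact_force: [0.1, -0.4, -6.0]
grip_width: 0.0406
time_s: 17.57
position: [0.5695, -0.0104, 0.1865]
tool_rot: [-1.571, 0.899, -0.047]
contact_force: [-0.7, -1.0, -5.7]
grip_width: 0.0412
t 17.57 tcp [ 0.5695 -0.0104  0.1865] grasp [ 0.5579 -0.0098  0.2011] lean 38.5 leanaz -2.7 jaw [0.047 0.999 0.   ] F [-0.69 -1.04 -5.67] w 0.0412
 q [-0.19 -0.61 -0.66  0.85  0.09 -0.11]
bar [ 0.55491617 -0.00982393  0.21914379]
```

View pics/side6z.png

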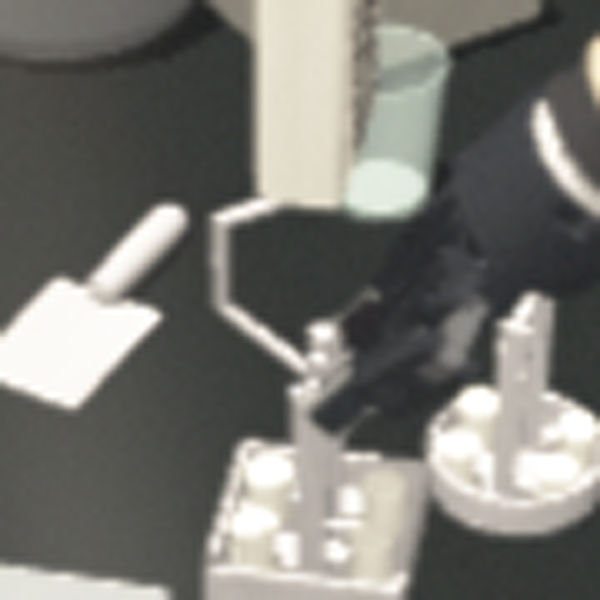

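```bash

python3 -m creep '[{"fingers":0.3,"translation":[0,0,-0.3],"spin":0},{"fingers":0.3,"translation":[0,0,-0.6],"spin":0},{"fingers":0.3,"translation":[0,0,-0.9],"spin":0},{"fingers":0.3,"translation":[0,0,-1.2],"spin":0},{"fingers":0.3,"translation":[0,0,-1.5],"spin":0}]'
python3 -m creep '[{"fingers":0.3,"translation":[0,0,-0.3],"spin":0},{"fingers":0.3,"translation":[0,0,-0.6],"spin":0},{"fingers":0.3,"translation":[0,0,-0.9],"spin":0},{"fingers":0.3,"translation":[0,0,-1.2],"spin":0},{"fingers":0.3,"translation":[0,0,-1.5],"spin":0}]'
python3 -m creep '[{"fingers":0.3,"translation":[0,0,0],"spin":0}]'
python3 - <<'E'
from h import *
s,M,g=rep();b=g+[-.003,0,.018];print('bar',b)
E
```

```text
time_s: 18.03
position: [0.5698, -0.0104, 0.1712]
tool_rot: [-1.571, 0.898, -0.047]
contact_force: [1.1, -0.2, -4.3]
grip_width: 0.0408
time_s: 18.45
position: [0.5701, -0.0105, 0.1566]
tool_rot: [-1.571, 0.897, -0.047]
contact_force: [0.8, -0.1, -2.9]
grip_width: 0.0405
time_s: 18.53
position: [0.57, -0.0105, 0.156]
tool_rot: [-1.571, 0.897, -0.047]
contact_force: [-0.0, 0.5, -2.2]
grip_width: 0.0411
t 18.53 tcp [ 0.57   -0.0105  0.156 ] grasp [ 0.5584 -0.0099  0.1706] lean 38.6 leanaz -2.7 jaw [ 0.047  0.999 -0.   ] F [-0.02  0.45 -2.22] w 0.0411
 q [-0.19 -0.61 -0.72  0.79  0.09 -0.11]
bar [ 0.55539038 -0.00991212  0.18862633]
```

```bash

python3 -m creep '[{"fingers":0.3,"translation":[0,0,-0.3],"spin":0},{"fingers":0.3,"translation":[0,0,-0.6],"spin":0},{"fingers":0.3,"translation":[0,0,-0.9],"spin":0},{"fingers":0.3,"translation":[0,0,-1.2],"spin":0},{"fingers":0.3,"translation":[0,0,-1.5],"spin":0}]'
python3 -m creep '[{"fingers":0.3,"translation":[0,0,-0.3],"spin":0},{"fingers":0.3,"translation":[0,0,-0.6],"spin":0},{"fingers":0.3,"translation":[0,0,-0.6],"spin":0},{"fingers":0.3,"translation":[0,0,-0.6],"spin":0},{"fingers":0.3,"translation":[0,0,-0.6],"spin":0}]'
python3 - <<'E'
from h import *
F=[]
for i in range(12): r.snapshot('side'); F.append(r.state()['contact_force'])
F=np.array(F);print(F.mean(0),F.std(0)/12**.5)
s,M,g=rep();b=g+[-.003,0,.018];print('bar',b)
E
```

```text
time_s: 18.95
position: [0.5708, -0.0105, 0.1419]
tool_rot: [-1.571, 0.895, -0.047]
contact_force: [2.7, -0.3, -1.2]
grip_width: 0.0409
time_s: 19.37
position: [0.5711, -0.0106, 0.1363]
tool_rot: [-1.571, 0.895, -0.048]
contact_force: [1.8, 0.5, -1.0]
grip_width: 0.041
[ 2.35635096 -0.04486751 -0.72265029] [0.15314465 0.10636925 0.16413154]
t 19.97 tcp [ 0.571  -0.0105  0.1361] grasp [ 0.5593 -0.01    0.1507] lean 38.7 leanaz -2.7 jaw [ 0.047  0.999 -0.   ] F [ 2.25 -0.55 -1.42] w 0.0406
 q [-0.19 -0.6  -0.76  0.74  0.09 -0.11]
bar [ 0.55629857 -0.00999197  0.16869395]
```

```bash

python3 -m creep '[{"fingers":0.3,"translation":[0.1,0,-0.2],"spin":0},{"fingers":0.3,"translation":[0.2,0,-0.4],"spin":0},{"fingers":0.3,"translation":[0.2,0,-0.5],"spin":0},{"fingers":0.3,"translation":[0.2,0,-0.5],"spin":0},{"fingers":0.3,"translation":[0.2,0,-0.5],"spin":0}]'
python3 - <<'E'
from h import *
F=[]
for i in range(16): r.snapshot('side'); F.append(r.state()['contact_force'])
F=np.array(F);print(F.mean(0),F.std(0)/4)
s,M,g=rep();b=g+[-.003,0,.018];print('bar',b)
E
```

```text
time_s: 20.38
position: [0.5719, -0.0106, 0.1296]
tool_rot: [-1.571, 0.898, -0.048]
contact_force: [-4.3, -0.5, -1.5]
grip_width: 0.0407
[-5.41986635 -0.25935955 -0.47526731] [0.0974659  0.1125976  0.11780348]
t 21.18 tcp [ 0.572  -0.0106  0.13  ] grasp [ 0.5604 -0.01    0.1446] lean 38.6 leanaz -2.7 jaw [ 0.047  0.999 -0.   ] F [-5.76 -0.68 -0.44] w 0.041
 q [-0.19 -0.59 -0.76  0.73  0.09 -0.11]
bar [ 0.55736113 -0.01001115  0.16260312]
```

```bash

python3 -m creep '[{"fingers":0.3,"translation":[-0.05,0,-0.1],"spin":0},{"fingers":0.3,"translation":[-0.05,0,-0.2],"spin":0},{"fingers":0.3,"translation":[-0.05,0,-0.3],"spin":0},{"fingers":0.3,"translation":[-0.05,0,-0.3],"spin":0}]'
python3 - <<'E'
from h import *
F=[]
for i in range(16): r.snapshot('side'); F.append(r.state()['contact_force'])
F=np.array(F);print(F.mean(0),F.std(0)/4)
s,M,g=rep();b=g+[-.003,0,.018];print('bar',b)
E
```

```text
time_s: 21.52
position: [0.5719, -0.0106, 0.1273]
tool_rot: [-1.571, 0.896, -0.048]
contact_force: [-1.2, -0.3, 0.4]
grip_width: 0.0409
[-0.37203382 -0.10937215 -0.13573045] [0.23080743 0.09853563 0.11037698]
t 22.32 tcp [ 0.5718 -0.0106  0.1273] grasp [ 0.5601 -0.01    0.1419] lean 38.6 leanaz -2.7 jaw [ 0.047  0.999 -0.   ] F [ 0.71  0.08 -0.36] w 0.0408
 q [-0.19 -0.59 -0.77  0.73  0.09 -0.11]
bar [ 0.55710819 -0.01002163  0.15991907]
```

```bash

python3 -m creep '[{"fingers":0.3,"translation":[0,0,-0.1],"spin":0},{"fingers":0.3,"translation":[0,0,-0.1],"spin":0},{"fingers":0.3,"translation":[0,0,-0.1],"spin":0}]' 20
python3 - <<'E'
from h import *
F=[]
for i in range(16): r.snapshot('side'); F.append(r.state()['contact_force'])
F=np.array(F);print(F.mean(0),F.std(0)/4); rep()
E
python3 -m creep '[{"fingers":0.51,"translation":[0,0,0],"spin":0},{"fingers":0.53,"translation":[0,0,0],"spin":0},{"fingers":0.56,"translation":[0,0,0],"spin":0},{"fingers":0.6,"translation":[0,0,0],"spin":0},{"fingers":0.7,"translation":[0,0,0],"spin":0}]'
python3 -c "
from h import *;rep()
w=save('side','side7');C=cv2.resize(w['color'][110:260,190:340],(600,600),interpolation=2);cv2.imwrite('pics/side7z.png',C[...,::-1])"
```

```text
time_s: 22.57
position: [0.5718, -0.0106, 0.1263]
tool_rot: [-1.571, 0.897, -0.048]
contact_force: [0.0, -0.4, -0.4]
grip_width: 0.0409
[ 0.18488548 -0.3798028  -0.05084343] [0.16652917 0.10392957 0.13917514]
t 23.37 tcp [ 0.5718 -0.0106  0.1264] grasp [ 0.5602 -0.01    0.141 ] lean 38.6 leanaz -2.7 jaw [ 0.047  0.999 -0.   ] F [ 0.21 -1.48  0.28] w 0.0411
 q [-0.19 -0.59 -0.77  0.72  0.09 -0.11]
time_s: 23.78
position: [0.5717, -0.0106, 0.1262]
tool_rot: [-1.571, 0.897, -0.048]
contact_force: [-0.0, 0.1, -1.0]
grip_width: 0.0595
t 23.78 tcp [ 0.5717 -0.0106  0.1262] grasp [ 0.56   -0.01    0.1408] lean 38.6 leanaz -2.7 jaw [ 0.047  0.999 -0.   ] F [-0.01  0.11 -0.98] w 0.0595
 q [-0.19 -0.59 -0.77  0.72  0.09 -0.11]
```

View pics/side7z.png

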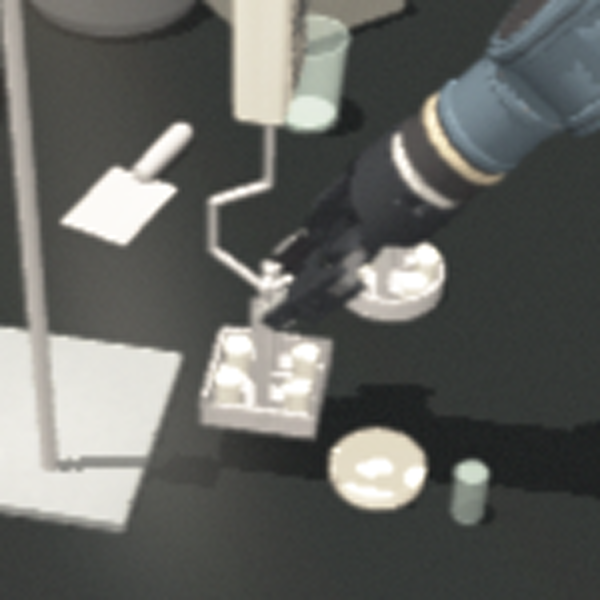

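```bash

python3 -m creep '[{"fingers":1,"translation":[0,0,0],"spin":0},{"fingers":1,"translation":[0,0,0],"spin":0},{"fingers":1,"translation":[0,0,0],"spin":0},{"fingers":1,"translation":[0,0,0],"spin":0}]'
python3 -m creep '[{"fingers":1,"translation":[-0.5,0,0.6],"spin":0},{"fingers":1,"translation":[-1.5,0.1,1.8],"spin":0},{"fingers":1,"translation":[-2.6,0.1,3.2],"spin":0},{"fingers":1,"translation":[-4,0.2,4.8],"spin":0},{"fingers":1,"translation":[-6,0.2,6],"spin":0}]'
python3 -m creep '[{"fingers":1,"translation":[-2,0,0.5],"spin":0},{"fingers":1,"translation":[-4,0,1],"spin":0},{"fingers":1,"translation":[-6,0,1],"spin":0},{"fingers":1,"translation":[-7,0,1],"spin":0},{"fingers":1,"translation":[-7,0,1],"spin":0}]'
for i in 1 2 3 4 5 6; do python3 -m creep '[{"fingers":1,"translation":[0,0,0],"spin":0},{"fingers":1,"translation":[0,0,0],"spin":0},{"fingers":1,"translation":[0,0,0],"spin":0},{"fingers":1,"translation":[0,0,0],"spin":0},{"fingers":1,"translation":[0,0,0],"spin":0}]' >/dev/null; done
python3 - <<'E'
from h import *
s,M,g=rep(); prev=None
for i in range(10):
    w=r.snapshot('side')
    c=w['color'][100:240,190:340].astype(float)
    if prev is not None: print(round(np.abs(c-prev).mean(),2),end=' ')
    prev=c
    X,_,_=None,None,None
w=save('side','side8');cv2.imwrite('pics/side8z.png',cv2.resize(w['color'][60:260,190:390],(600,600),interpolation=2)[...,::-1])
E
```

```text
time_s: 24.17
position: [0.5717, -0.0106, 0.1262]
tool_rot: [-1.571, 0.897, -0.048]
contact_force: [-0.4, 0.5, -0.3]
grip_width: 0.0855
time_s: 24.58
position: [0.5116, -0.0085, 0.1883]
tool_rot: [-1.572, 0.895, -0.048]
contact_force: [-0.5, -0.2, 0.7]
grip_width: 0.0856
time_s: 25.0
position: [0.4525, -0.0093, 0.2017]
tool_rot: [-1.572, 0.905, -0.048]
contact_force: [0.7, -0.1, 0.2]
grip_width: 0.0852
t 27.5 tcp [ 0.4527 -0.0091  0.202 ] grasp [ 0.4411 -0.0086  0.2167] lean 38.2 leanaz -2.7 jaw [ 0.047  0.999 -0.001] F [-0.74  0.9  -0.1 ] w 0.0854
 q [-0.27 -0.99 -0.79  1.11  0.14 -0.18]
1.03 1.04 1.03 1.03 1.02 1.02 1.03 1.03 1.02
```

View pics/side8z.png

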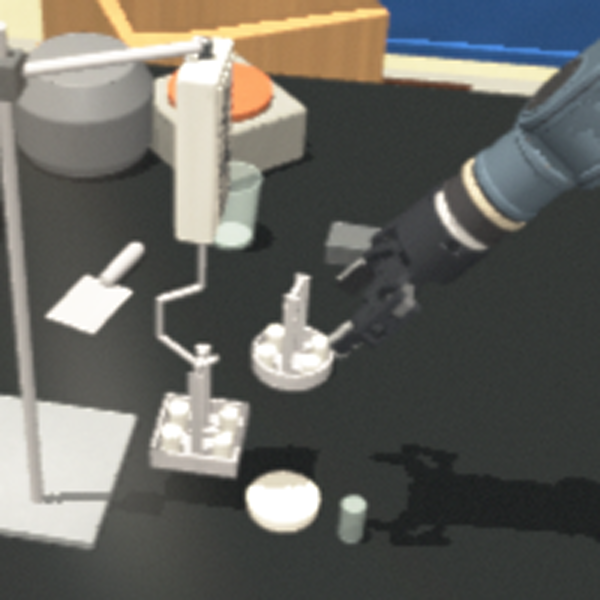

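```bash

python3 -m creep '[{"fingers":1,"translation":[0.5,0,-0.5],"spin":0},{"fingers":1,"translation":[1,0,-0.5],"spin":0},{"fingers":1,"translation":[1,0,-0.5],"spin":0},{"fingers":1,"translation":[1,0,-0.5],"spin":0},{"fingers":1,"translation":[1,0,-0.5],"spin":0}]'
python3 - <<'E'
from h import *
rep()
a=np.load('pics/side8.npz')['color'].astype(float); b=r.snapshot('side')['color'].astype(float)
print(np.abs(a-b)[110:230,220:280].mean()); r.close_job()
E
```

```text
time_s: 28.47
position: [0.4626, -0.009, 0.1967]
tool_rot: [-1.571, 0.905, -0.047]
contact_force: [-0.3, 0.2, -1.0]
grip_width: 0.0854
t 28.47 tcp [ 0.4626 -0.009   0.1967] grasp [ 0.4511 -0.0085  0.2114] lean 38.1 leanaz -2.7 jaw [ 0.047  0.999 -0.   ] F [-0.32  0.16 -0.99] w 0.0854
 q [-0.26 -0.96 -0.79  1.08  0.13 -0.17]
1.0031481481481481
the job is handed in; nothing more can be done
```

The square carrier is hanging by its crossbar on the balance hook, and I handed the job in at about 28.5 s of the 61 s allowed.

- **Lean:** The moves cannot tilt the tool, so I got the roughly 39° lean by pushing the arm past its reach, clear of the bench. A first try left the jaws turned the wrong way. I undid it and repeated it with the jaws level.
- **Hanging:** I pinched both uprights, lifted the carrier (about 5.9 N, or 0.6 kg) and brought the bar in over the hook tip. I then lowered it at about 36 mm/s or slower. A sideways force of up to 5.4 N built up at the hook, and I eased it off before letting go.
- **Release:** When I let go, the remaining vertical load on the fingers was -0.05 ± 0.14 N, with the hook pulled down by an estimated 64 mm. I then opened the fingers and backed away along the tool axis.
- **Last checks:** The side view shows the carrier hanging upright in the hook and clear of the bench, with the gripper well away. Successive pictures differed only by noise, so the pointer was at rest. The round carrier, dish and vial looked untouched.
- **Not checked:** I had no reading of the hook's speed at release and relied on the balanced load. I did not measure the other bystanders again.
- **Disagreements:** The gripper read about 41 mm on the 44 mm uprights. Joint 2 reached its -0.99 limit while backing away, so I moved it back to -0.96 before handing in.

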